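# Weight the bonding jig with the steel-cored bar

## Task

Of the three look-alike blue weight bars in the grey rack only one has a steel core: find it by how heavy it is to lift, and lay it gently across the two saddles of the bonding jig, a neck in each saddle, so that its weight alone keeps both pressure feet fully down on the glass strip. Put the two light bars away in the clear wafer tray, flat on its floor, handles up, set down and not dropped. Leave the timer, the vial and the loupe where they stand.

Things in the scene. Friction and masses are not known exactly. Their poses are not given: they have to be found in the camera images.
- bar_1: blue plastic weight bar, 132 mm long (x axis), 66 high in all; origin: centre of its underside, z up to the handle. Black flat-sided handle along x, 60 long, 14 wide, 16 high, centred 58 mm above the underside, 16 mm free beneath it. bar_1, bar_2, bar_3 look the same: one, not always the same, has a steel core (about 0.6 kg), two are foam-filled (0.18 kg); only lifting tells.
- bar_2: look-alike of bar_1, same origin and axes. Shape of all three, along x from the middle: main block to 40 mm (34 wide, 34 high), then a neck to 58 mm (18 wide, its underside 4 mm above the bar's underside), then an end plate to 66 mm (30 wide, z 2 to 32 mm); the same at the other end.
- bar_3: look-alike of bar_1, same shape, size, origin and axes
- rack: grey plastic rack, 110 x 180 x 25 mm, fixed; origin at the centre of its underside. Three bays side by side along its y axis (at y = -58, 0, +58 mm); a bar lies along the rack's x axis in each, its underside 14 mm above the bench, between 11 mm high teeth with 2 mm of play on either side.
- jig: aluminium bonding jig, base 104 x 156 x 10 mm, fixed; origin at the underside, midway between the saddles; y axis from saddle to saddle, x axis to the back, where two posts stand (x 33 to 51 mm, 55 high). Under each saddle a sprung foot stands over an amber glass strip. The bar belongs along the jig's y axis (either end first), centred over the origin, necks on the saddle floors.
- saddle_left (a point): centre of the floor of the steel U saddle at the jig's y = +49 mm; 78 mm above the bench with the foot up, 70 down. Saddle 10 mm long (jig y); cheeks 22 mm apart (jig x), flared outward from 12 mm above the floor, tops 20 mm above it. A seated neck has 2 mm of play at each side and 4 mm lengthwise.
- saddle_right (a point): the same for the saddle at the jig's y = -49 mm
- foot_left (a joint): travel of the left pressure foot with its saddle, m: 0 = up, 0.008 = fully down on the glass. A spring lifts it: about 1.6 N on the saddle starts it, 2.3 N holds it fully down, so one foam-filled bar leaves both feet up and the steel-cored bar, lying centred, holds both down
- foot_right (a joint): the same for the right foot
- tray: open clear milky wafer tray, 177 x 148 x 46 mm, fixed; origin at the centre of its underside, z up. Inside 156 mm (x, from -79 to 77 mm) by 134 mm (y), floor 2 mm thick, walls up to 46 mm. Two bars fit side by side along its x axis, 60 mm apart.
- timer: white bench timer with grey and red keys, 42 x 68 x 55 mm, a bystander; origin at its underside
- vial: small adhesive vial with black cap, 24 mm across, 58 mm high, a bystander; origin at its underside
- loupe: black eye loupe, 38 mm across, 36 mm high, a bystander; origin at its underside

How it is judged (in metres and radians):
At the end, for the whole second after the job is handed in: A bar lies level in both saddles (5 mm across, 7 mm lengthwise, 0.08 rad) and its weight alone holds both feet down (over 6.5 of 8 mm); the other two lie flat on the tray floor, handles up (0.12 rad), centres within 65 mm (x) and 60 mm (y) of its origin; all at rest (((x of bar_1 in the frame of jig between -0.005 and 0.005 m and y of bar_1 in the frame of jig between -0.007 and 0.007 m and angle between the x axis of bar_1 and the y axis of jig, either way round below 0.08 rad and angle between bar_1's own z axis and vertical below 0.06 rad and z of bar_1 in the frame of jig between 0.06 and 0.07 m and x of bar_2 in the frame of tray between -0.065 and 0.065 m and y of bar_2 in the frame of tray between -0.06 and 0.06 m and z of each of bar_2, bar_3 in the frame of tray below 0.01 m and angle between each of bar_2, bar_3's own z axis and vertical below 0.12 rad and x of bar_3 in the frame of tray between -0.065 and 0.065 m and y of bar_3 in the frame of tray between -0.06 and 0.06 m) or (x of bar_1 in the frame of tray between -0.065 and 0.065 m and y of bar_1 in the frame of tray between -0.06 and 0.06 m and z of each of bar_1, bar_3 in the frame of tray below 0.01 m and angle between each of bar_1, bar_3's own z axis and vertical below 0.12 rad and x of bar_2 in the frame of jig between -0.005 and 0.005 m and y of bar_2 in the frame of jig between -0.007 and 0.007 m and angle between the x axis of bar_2 and the y axis of jig, either way round below 0.08 rad and angle between bar_2's own z axis and vertical below 0.06 rad and z of bar_2 in the frame of jig between 0.06 and 0.07 m and x of bar_3 in the frame of tray between -0.065 and 0.065 m and y of bar_3 in the frame of tray between -0.06 and 0.06 m) or (x of bar_1 in the frame of tray between -0.065 and 0.065 m and y of bar_1 in the frame of tray between -0.06 and 0.06 m and z of each of bar_1, bar_2 in the frame of tray below 0.01 m and angle between each of bar_1, bar_2's own z axis and vertical below 0.12 rad and x of bar_2 in the frame of tray between -0.065 and 0.065 m and y of bar_2 in the frame of tray between -0.06 and 0.06 m and x of bar_3 in the frame of jig between -0.005 and 0.005 m and y of bar_3 in the frame of jig between -0.007 and 0.007 m and angle between the x axis of bar_3 and the y axis of jig, either way round below 0.08 rad and angle between bar_3's own z axis and vertical below 0.06 rad and z of bar_3 in the frame of jig between 0.06 and 0.07 m)) and value of joint each of foot_left, foot_right above 0.0065 m and linear speed of each of bar_1, bar_2, bar_3 below 0.02 m/s); the robot touches nothing.
It fails at once if a bar drops or slams into the saddles or the tray (nears the saddle or tray floor at over 0.5 m/s) ((horizontal distance between bar_1 and jig below 0.03 m and z of bar_1 in the frame of jig below 0.09 m and linear speed of bar_1 above 0.5 m/s) or (horizontal distance between bar_1 and tray below 0.07 m and z of bar_1 in the frame of tray below 0.025 m and linear speed of bar_1 above 0.5 m/s) or (horizontal distance between bar_2 and jig below 0.03 m and z of bar_2 in the frame of jig below 0.09 m and linear speed of bar_2 above 0.5 m/s) or (horizontal distance between bar_2 and tray below 0.07 m and z of bar_2 in the frame of tray below 0.025 m and linear speed of bar_2 above 0.5 m/s) or (horizontal distance between bar_3 and jig below 0.03 m and z of bar_3 in the frame of jig below 0.09 m and linear speed of bar_3 above 0.5 m/s) or (horizontal distance between bar_3 and tray below 0.07 m and z of bar_3 in the frame of tray below 0.025 m and linear speed of bar_3 above 0.5 m/s)).
It fails at once if the timer, vial or loupe is pushed more than 20 mm away or knocked over (distance of any of timer, vial, loupe from where it was at the start of the episode above 0.02 m or angle between any of timer, vial, loupe's own z axis and vertical above 0.5 rad).
It also fails if it takes over 72 s, if anything falls off the work surface, if the arm or the gripper's body presses on something with over 40 N, if the wrist force passes 120 N, or if a joint passes its speed limit or range.

## Robot

A 6-joint arm with a two-finger parallel gripper is mounted at the origin on the work surface; the furniture and walls round the work are solid. World frame = base frame: x ahead of the robot, y to its left, z up, the work surface at z = 0. Lengths are in m, angles in degrees, forces in N, time in s.
With the tool pointing down it reaches from about 0.375 to 0.975 m from the base axis. Payload 3.8 kg.
Tool frame: the origin (TCP) lies midway between the tips of the shut fingers; the grasp point (between the pads) lies 19 mm behind it (robot.grasp_offset is the z of the grasp point in the tool frame, in m); z points along the fingers, y is the line along which they close (so a half turn about z gives the same grasp; the last joint's range is limited). The gripper opens to 88 mm and grips with 3 to 60 N. Pads are 18 mm wide; open, the fingers measure 123 mm over their backs; the gripper's body (75 mm by 187 mm) begins 45 mm behind the grasp point.
Start: joints at [-67.145, 15.12, 91.902, -0, 72.978, -2.114], TCP at [0.285, -0.612, 0.239] pointing down, gripper open.
Joint ranges: [-150.88, 150.88], [-54.13, 125.18], [17.81, 147.31], [-75.09, 255.09], [0, 152.58], [-146.25, 146.25]. Speed limits (degrees/s): [147.25, 147.25, 180, 180, 180, 180].

## Interface

Orientations are given as a 3x3 rotation matrix whose columns are the frame's x, y, z axes.
In Python, from bench import observe, vision, job, robot gives the robot as it stands.
- The arm moves only by the tool carry_out, never from a script. Its arguments are lists of equal length, an entry for each row: "gripper": the opening, from -1 (shut) to 1 (fully open), so that 0 is half open; "dp": the shift along the tool's x, y, z in cm, a list of three; "turn": the turn, a rotation vector about the tool's x, y, z in rad, a list of three. A call has 1 to 5 rows; each row shifts and turns the commanded pose from where the row before left it, along the tool's axes as they then stand; what a row does not reach is not made up. A row lasts 1/12 s, in which the tool goes at most 41.7 mm and 7.16 degrees, less where a joint would pass 70% of its speed; a pose out of reach is approached as far as the arm can. A call is refused whole if a number of a shift passes 4.17 or a number of a turn 0.125, either way. A call with a gripper value outside its range is refused whole. The fingers move at their own pace and stop on an object; "squeeze" is the grip in N (left out, the last holds). Time passes only in rows, so rows that do not move let the fingers close. It gives the time, the measured TCP pose, the force, the opening and the grip force at its end, in the units of the state.
- observe(): the state, without advancing time (a new reading comes with each control period).
- vision.camera(name): name is "scene" or "top" or "wrist"; returns the picture (384x512x3 uint8, blue, green, red); there is no depth.
- vision.calibration(name): a dict with "vfov" (degrees; the focal length in pixels is half the picture's height over the tangent of half this angle, whatever the lens; pixels are square), "cx", "cy" (the principal point, pixels), "cam_to_world" (4x4, takes a point from camera to world coordinates); the wrist camera has in their place "hand_eye" (4x4, takes a point from camera to tool coordinates, whose origin is the TCP and whose axes are the flange's). Camera axes: x right, y down, z forward; pixel columns grow to the right and rows downward; lengths in m; the calibration is good to about 2 mm. A picture is of the moment at which its call begins: read the wrist's pose just before it. calibration takes no time and is no camera call.
- job.finish_job(): hands the job in; it is judged then, once.
The state is a dict: "t": time; "qpos": joint angles; "dq": joint speeds; "effort": joint torques, N m; "position": TCP position; "orientation": TCP orientation; "wrist_force": force on the tool from outside, world axes, zero at the start; "torque": the same for the moment, N m; "gripper_width": finger opening in m; "gripper_force": force on a finger pad.
Only numpy, scipy, OpenCV 4.12 (cv2) and the standard library are available. Lean on these libraries where they do the work, as an engineer would, in place of code of your own. Each camera call takes 0.05 s, during which the arm holds its last target. There are 200 camera calls.

## Working session

There is one attempt and no reset: what is moved stays moved. The work goes in short steps, Python scripts to look and compute and a tool call to move; the robot and the scene stay as the last step left them, time stands still between calls to the robot, and variables do not carry over. Pictures are saved under pics/ and viewed, at most 10 in all, crops included, and the job is handed in when it is done.

Besides the shell and the picture viewer there is one more tool, called after ">>>" by a JSON object that holds its "fn" and its "kwargs". carry_out: Moves the arm, as the interface text tells. Its arguments: {"type":"object","properties":{"gripper":{"type":"array"},"dp":{"type":"array"},"turn":{"type":"array"},"squeeze":{"type":"number"}},"required":["gripper","dp","turn"]}

```bash
mkdir -p pics
cat > h.py <<'E'
import numpy as np, cv2
from bench import observe, vision, job, robot
def ray(name,u,v,T=None):
    c=vision.calibration(name); f=192/np.tan(np.radians(c["vfov"]/2))
    d=np.array([(u-c["cx"])/f,(v-c["cy"])/f,1.])
    M=np.array(c["cam_to_world"]) if "cam_to_world" in c else T@np.array(c["hand_eye"])
    return M[:3,3],M[:3,:3]@d
def pt(name,u,v,z,T=None):
    o,d=ray(name,u,v,T); return o+d*(z-o[2])/d[2]
def proj(name,p,T=None):
    c=vision.calibration(name); f=192/np.tan(np.radians(c["vfov"]/2))
    M=np.array(c["cam_to_world"]) if "cam_to_world" in c else T@np.array(c["hand_eye"])
    q=np.linalg.inv(M)@np.append(p,1); return c["cx"]+f*q[0]/q[2],c["cy"]+f*q[1]/q[2]
def tool():
    s=observe(); T=np.eye(4); T[:3,:3]=s["orientation"]; T[:3,3]=s["position"]; return T
E
python3 - <<'E'
from h import *
a=vision.camera("top");b=vision.camera("scene")
cv2.imwrite("pics/top.png",cv2.resize(a,(800,600),interpolation=cv2.INTER_CUBIC));cv2.imwrite("pics/scene.png",cv2.resize(b,(800,600)))
print(vision.calibration("top"));s=observe();print({k:np.round(v,3) for k,v in s.items()});print(vision.calibration("wrist"))
E
```

```text
{'vfov': 49.062787198049776, 'cx': 256.597441761197, 'cy': 190.87431804545568, 'cam_to_world': array([[ 0.00587572, -0.98341942,  0.18125042,  0.28704941],
       [-0.99982759, -0.00258476,  0.01838782, -0.01969417],
       [-0.01761445, -0.18132722, -0.98326506,  1.1721428 ],
       [ 0.        ,  0.        ,  0.        ,  1.        ]])}
{'t': np.float64(0.1), 'qpos': array([-6.7144e+01,  1.5166e+01,  9.1972e+01,  2.0000e-03,  7.2975e+01,
       -2.1160e+00]), 'dq': array([-0.024, -0.138, -0.172, -0.003, -0.058,  0.028]), 'effort': array([ 0.0000e+00, -5.0362e+01, -3.5807e+01,  7.3000e-02,  2.3000e-02,
       -0.0000e+00]), 'position': array([ 0.285, -0.611,  0.238]), 'orientation': array([[ 0.907,  0.422, -0.001],
       [ 0.422, -0.907,  0.002],
       [ 0.   , -0.002, -1.   ]]), 'wrist_force': array([ 0.13 ,  0.617, -0.095]), 'torque': array([-0.011,  0.021, -0.053]), 'gripper_force': np.float64(0.0), 'gripper_width': np.float64(0.088)}
{'vfov': 70.38521469672666, 'cx': 256.64395713621474, 'cy': 191.9041403938949, 'hand_eye': array([[-7.91760091e-04, -9.61673074e-01, -2.74197506e-01,
         6.90524350e-02],
       [ 9.99999320e-01, -5.26706057e-04, -1.04027394e-03,
        -2.07929763e-03],
       [ 8.55981952e-04, -2.74198143e-01,  9.61672837e-01,
        -1.46953281e-01],
       [ 0.00000000e+00,  0.00000000e+00,  0.00000000e+00,
         1.00000000e+00]])}
```

View pics/top.png

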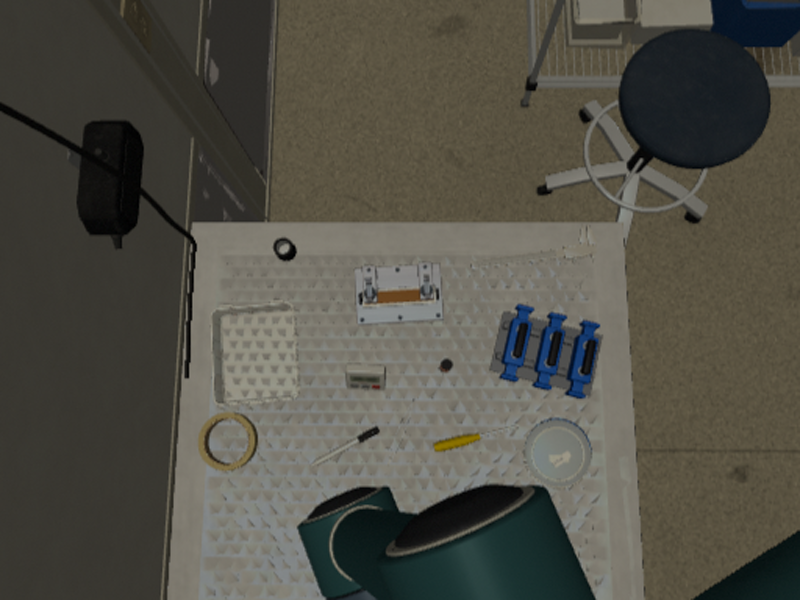

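View pics/scene.png

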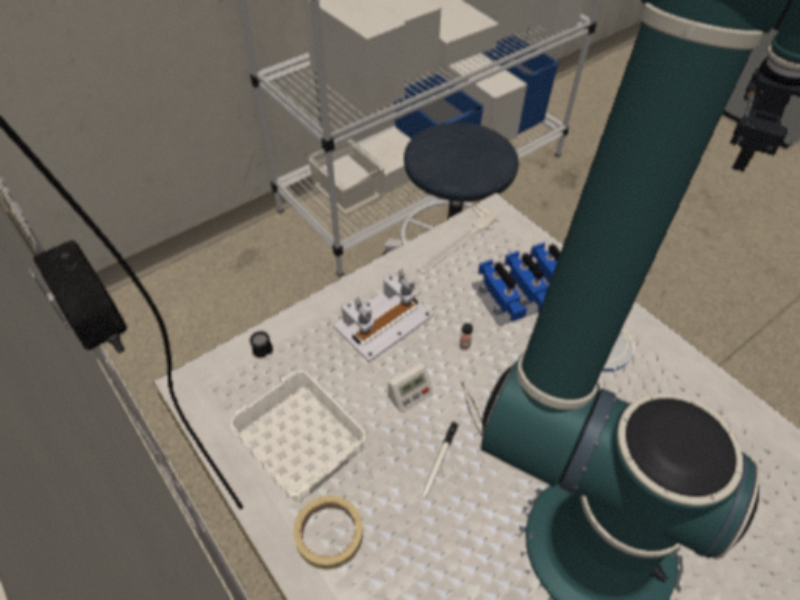

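Run:
```python
from h import *
a=cv2.imread("pics/top.png")
a=vision.camera("top")[150:270,130:390]
a=cv2.convertScaleAbs(cv2.resize(a,None,fx=3,fy=3,interpolation=cv2.INTER_CUBIC),alpha=1.5)
cv2.imwrite("pics/topc.png",a)
```

```text
(no output)
```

View pics/topc.png

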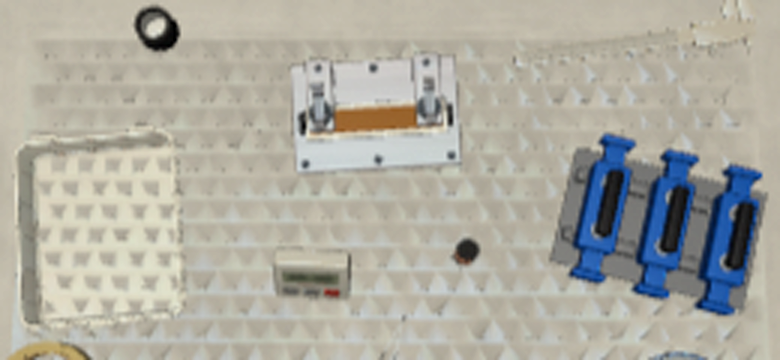

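Run:
```python
from h import *
P=lambda u,v,z:pt("top",130+(u-1)/3,150+(v-1)/3,z)[:2]
f=lambda x:np.round(x,4)
for n,h in dict(A=((613,168),(601,236)),B=((681,184),(667,252)),C=((747,202),(734,268))).items():
    a,b=P(*h[0],.08),P(*h[1],.08); print(n,f((a+b)/2),np.degrees(np.arctan2(*(a-b)[::-1])),np.linalg.norm(a-b))
for n,h in dict(A=((617,139),(586,277)),B=((680,154),(652,293)),C=((742,171),(717,309))).items():
    a,b=P(*h[0],.046),P(*h[1],.046); print(n,f((a+b)/2),np.degrees(np.arctan2(*(a-b)[::-1])),np.linalg.norm(a-b))
j=np.array([P(*q,.01) for q in((291,65),(454,56),(462,162),(296,172))]);print("jig",f(j),f(j.mean(0)),[np.degrees(np.arctan2(*(p-q)[::-1])) for p,q in((j[0],j[1]),(j[3],j[2]),(j[0],j[3]),(j[1],j[2]))])
t=np.array([P(*q,.046) for q in((15,140),(176,130),(186,318),(22,331))]);print("tray",f(t),f(t.mean(0)),[np.degrees(np.arctan2(*(p-q)[::-1])) for p,q in((t[0],t[3]),(t[1],t[2]),(t[0],t[1]),(t[3],t[2]))])
for n,q in dict(timer=(312,272,.055),vial=(467,248,.058),loupe=(157,28,.036)).items(): print(n,f(P(*q)))
```

```text
A [ 0.4199 -0.1959] -11.38593721318341 0.060533601791184104
B [ 0.4062 -0.2533] -13.512556378635683 0.06070644942286065
C [ 0.3917 -0.3099] -13.56151406519217 0.05859531391772561
A [ 0.4191 -0.1965] -13.954603548188588 0.1277784656530841
B [ 0.4054 -0.2534] -13.221554422839892 0.1276211127244122
C [ 0.391  -0.3091] -12.631980340011523 0.12569665965198398
jig [[ 0.5574  0.0873]
 [ 0.5664 -0.0668]
 [ 0.4652 -0.0737]
 [ 0.4553  0.0807]] [0.5111 0.0069] [np.float64(93.3413468659474), np.float64(93.66954124097525), np.float64(3.6866061402207992), np.float64(3.93554192937143)]
tray [[0.4786 0.3342]
 [0.4883 0.1876]
 [0.3193 0.1727]
 [0.3071 0.3179]] [0.3983 0.2531] [np.float64(5.430704142177623), np.float64(5.025359646844193), np.float64(93.7627995061836), np.float64(94.78576190738482)]
timer [0.3598 0.0611]
vial [ 0.3812 -0.0755]
loupe [0.5865 0.2106]
```

```bash
cat >> h.py <<'E'
def plan(wps,step=3.6,start=None):
    """wps: (x,y,z,yaw deg, [max step cm]); prints tool-frame rows for each leg"""
    T=tool() if start is None else start; p=T[:3,3]; yaw=np.arctan2(T[1,0],T[0,0])
    for w in wps:
        q=np.array(w[:3]); y2=np.radians(w[3]); st=w[4] if len(w)>4 else step
        n=max(1,int(np.ceil(max(np.linalg.norm(q-p)*100/st,abs(y2-yaw)/.12))))
        dp=(q-p)/n*100; dth=(y2-yaw)/n; rows=[]
        for i in range(n):
            c,s=np.cos(yaw+i*dth),np.sin(yaw+i*dth)
            rows.append([round(c*dp[0]+s*dp[1],2),round(s*dp[0]-c*dp[1],2),round(-dp[2],2)])
        print(n,"turn z",round(-dth,4),"dp",str(rows).replace(" ","")); p,yaw=q,y2
def now():
    s=observe();R=np.array(s["orientation"]);print("t",round(s["t"],2),np.round(s["position"],4),"yaw",round(np.degrees(np.arctan2(R[1,0],R[0,0])),2),"z",np.round(R[:,2],4),"w",round(s["gripper_width"],4),"F",np.round(s["wrist_force"],2),"q",np.round(s["qpos"],0))
E
python3 -c "
from h import *
plan([(.39,-.2534,.22,-13.4)])"
```

```text
11 turn z 0.0609 dp [[np.float64(2.24),np.float64(-2.55),np.float64(0.16)],[np.float64(2.08),np.float64(-2.68),np.float64(0.16)],[np.float64(1.92),np.float64(-2.8),np.float64(0.16)],[np.float64(1.74),np.float64(-2.91),np.float64(0.16)],[np.float64(1.56),np.float64(-3.01),np.float64(0.16)],[np.float64(1.38),np.float64(-3.1),np.float64(0.16)],[np.float64(1.18),np.float64(-3.18),np.float64(0.16)],[np.float64(0.99),np.float64(-3.25),np.float64(0.16)],[np.float64(0.79),np.float64(-3.3),np.float64(0.16)],[np.float64(0.59),np.float64(-3.34),np.float64(0.16)],[np.float64(0.38),np.float64(-3.37),np.float64(0.16)]]
```

>>> {"fn": "carry_out", "kwargs": {"gripper": [-0.1,-0.1,-0.1,-0.1,-0.1], "dp": [[2.24,-2.55,0.16],[2.08,-2.68,0.16],[1.92,-2.8,0.16],[1.74,-2.91,0.16],[1.56,-3.0,0.16]], "turn": [[0,0,0.061],[0,0,0.061],[0,0,0.061],[0,0,0.061],[0,0,0.061]], "squeeze": 25}}

```text
t: 0.57
position: [0.3328, -0.4476, 0.2301]
orientation: [[0.992, 0.127, -0.0], [0.127, -0.992, 0.001], [-0.0, -0.001, -1.0]]
wrist_force: [-0.2, -0.4, 0.5]
gripper_width: 0.0569
gripper_force: 0.0
```

>>> {"fn": "carry_out", "kwargs": {"gripper": [-0.1,-0.1,-0.1,-0.1,-0.1], "dp": [[1.38,-3.1,0.16],[1.18,-3.18,0.16],[0.99,-3.25,0.16],[0.79,-3.3,0.16],[0.59,-3.34,0.16]], "turn": [[0,0,0.061],[0,0,0.061],[0,0,0.061],[0,0,0.061],[0,0,0.061]]}}

```text
t: 0.98
position: [0.3808, -0.2848, 0.2224]
orientation: [[0.984, -0.177, -0.0], [-0.177, -0.984, 0.0], [-0.0, -0.0, -1.0]]
wrist_force: [1.0, -0.3, 0.3]
gripper_width: 0.0396
gripper_force: 0.0
```

>>> {"fn": "carry_out", "kwargs": {"gripper": [-0.1,-0.1,-0.1], "dp": [[0.38,-3.37,0.16],[0,0,0],[0,0,0]], "turn": [[0,0,0.061],[0,0,0],[0,0,0]]}}

```text
t: 1.23
position: [0.3906, -0.2525, 0.2209]
orientation: [[0.973, -0.229, -0.0], [-0.229, -0.973, -0.0], [-0.0, 0.0, -1.0]]
wrist_force: [-0.4, -0.1, 0.3]
gripper_width: 0.0398
gripper_force: 0.0
```

Run:
```python
from h import *
now(); T=tool(); np.save("T1.npy",T)
a=vision.camera("wrist"); cv2.imwrite("pics/w1r.png",a)
cv2.imwrite("pics/w1.png",cv2.convertScaleAbs(cv2.resize(a,(800,600),interpolation=cv2.INTER_CUBIC),alpha=1.4))
```

```text
t 1.23 [ 0.3906 -0.2525  0.2209] yaw -13.24 z [-3.e-04 -0.e+00 -1.e+00] w 0.0398 F [-0.37 -0.05  0.34] q [-36.  -7. 118.  -0.  70.  67.]
```

View pics/w1.png

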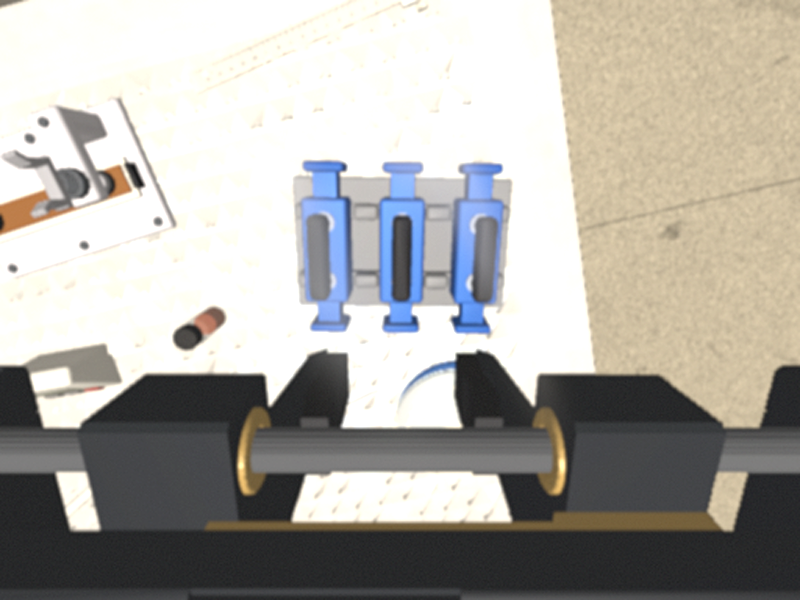

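The wrist view shows the three handles at about (318,257), (402,258), (484,259), lined up upright in the tool frame; jig upper left, vial at (187,333).

```bash
sed -i 's/rows.append(\[round(c\*dp\[0\]+s\*dp\[1\],2),round(s\*dp\[0\]-c\*dp\[1\],2),round(-dp\[2\],2)\])/rows.append([round(float(v),2) for v in (c*dp[0]+s*dp[1],s*dp[0]-c*dp[1],-dp[2])])/' h.py
python3 - <<'E'
from h import *
T=np.load("T1.npy"); k=1/1.5625
W=lambda u,v,z:pt("wrist",(u+.5)*k-.5,(v+.5)*k-.5,z,T)[:2]
for n,t,b in (("A",(319,213),(318,302)),("B",(402,215),(402,302)),("C",(487,216),(482,302))):
    a,c=W(*t,.08),W(*b,.08); print(n,(a+c)/2,np.degrees(np.arctan2(*(a-c)[::-1])),np.linalg.norm(a-c))
for n,t,b in (("A",(325,163),(329,330)),("B",(403,164),(401,330)),("C",(481,165),(471,330))):
    a,c=W(*t,.046),W(*b,.046); print(n,(a+c)/2,np.degrees(np.arctan2(*(a-c)[::-1])),np.linalg.norm(a-c))
plan([(.4195,-.196,.13,-13.4),(.4195,-.196,.053,-13.4)])
E
```

```text
A [ 0.41865399 -0.19985135] -16.990981392999508 0.061764885127025784
B [ 0.40488513 -0.25537041] -13.262541929547215 0.06030925580676241
C [ 0.39159989 -0.31026064] -13.494729281034353 0.059637528937342775
A [ 0.41835837 -0.19992937] -14.676442975052327 0.1277755190080432
B [ 0.4049316  -0.25534484] -13.949884249978595 0.12702695184481283
C [ 0.3916874  -0.30998432] -13.97520040493499 0.12630836451830055
4 turn z 0.0003 dp [[0.37,-1.57,2.28],[0.37,-1.57,2.28],[0.37,-1.57,2.28],[0.37,-1.57,2.28]]
3 turn z -0.0 dp [[0.0,-0.0,2.57],[0.0,-0.0,2.57],[0.0,-0.0,2.57]]
```

>>> {"fn": "carry_out", "kwargs": {"gripper": [-0.1,-0.1,-0.1,-0.1,-0.1], "dp": [[0.38,-1.49,1.8],[0.38,-1.49,1.8],[0.38,-1.49,1.8],[0.38,-1.49,1.8],[0,0,3.0]], "turn": [[0,0,0],[0,0,0.003],[0,0,0],[0,0,0],[0,0,0]]}}

```text
t: 1.7
position: [0.4218, -0.2006, 0.1205]
orientation: [[0.972, -0.236, 0.005], [-0.236, -0.972, -0.002], [0.005, 0.001, -1.0]]
wrist_force: [0.2, -0.9, 0.4]
gripper_width: 0.0399
gripper_force: 0.0
```

>>> {"fn": "carry_out", "kwargs": {"gripper": [-0.1,-0.1,-0.1,-1,-1], "dp": [[0,0,3.0],[0,0,3.5],[0,0,0],[0,0,0],[0,0,0]], "turn": [[0,0,0],[0,0,0],[0,0,0],[0,0,0],[0,0,0]]}}

```text
t: 2.12
position: [0.4199, -0.201, 0.0553]
orientation: [[0.971, -0.237, 0.001], [-0.237, -0.971, -0.001], [0.001, 0.0, -1.0]]
wrist_force: [-0.5, -1.0, 0.7]
gripper_width: 0.0285
gripper_force: 0.0
```

>>> {"fn": "carry_out", "kwargs": {"gripper": [-1,-1,-1,-1,-1], "dp": [[0,0,0],[0,0,0],[0,0,0],[0,0,0],[0,0,0]], "turn": [[0,0,0],[0,0,0],[0,0,0],[0,0,0],[0,0,0]]}}

```text
t: 2.53
position: [0.421, -0.2006, 0.0563]
orientation: [[0.972, -0.236, 0.004], [-0.236, -0.972, -0.002], [0.004, 0.001, -1.0]]
wrist_force: [0.6, 0.2, 6.8]
gripper_width: 0.0139
gripper_force: 24.9
```

>>> {"fn": "carry_out", "kwargs": {"gripper": [-1,-1,-1,-1,-1], "dp": [[0,0,-0.5],[0,0,-1.5],[0,0,-2],[0,0,-2],[0,0,-2]], "turn": [[0,0,0],[0,0,0],[0,0,0],[0,0,0],[0,0,0]]}}

```text
t: 2.95
position: [0.4184, -0.1991, 0.1347]
orientation: [[0.972, -0.236, -0.001], [-0.236, -0.972, 0.001], [-0.001, -0.0, -1.0]]
wrist_force: [0.9, 0.3, -2.0]
gripper_width: 0.0139
gripper_force: 25.0
```

>>> {"fn": "carry_out", "kwargs": {"gripper": [-1,-1,-1,-1,-1], "dp": [[0,0,-2],[0,0,0],[0,0,0],[0,0,0],[0,0,0]], "turn": [[0,0,0],[0,0,0],[0,0,0],[0,0,0],[0,0,0]]}}

```text
t: 3.37
position: [0.4179, -0.1989, 0.1523]
orientation: [[0.972, -0.236, -0.003], [-0.236, -0.972, 0.002], [-0.003, -0.001, -1.0]]
wrist_force: [-0.4, 0.1, -1.6]
gripper_width: 0.0137
gripper_force: 25.0
```

>>> {"fn": "carry_out", "kwargs": {"gripper": [-1,-1,-1], "dp": [[0,0,0],[0,0,0],[0,0,0]], "turn": [[0,0,0],[0,0,0],[0,0,0]]}}

```text
t: 3.62
position: [0.4187, -0.1994, 0.1532]
orientation: [[0.972, -0.236, -0.002], [-0.236, -0.972, 0.001], [-0.002, -0.0, -1.0]]
wrist_force: [0.7, -0.3, -2.2]
gripper_width: 0.0136
gripper_force: 25.0
```

Run:
```python
from h import *
for i in range(3): now();print(np.round(observe()["torque"],2)); a=vision.camera("wrist")
cv2.imwrite("pics/w2.png",cv2.convertScaleAbs(cv2.resize(a,(800,600),interpolation=cv2.INTER_CUBIC),alpha=1.2))
```

```text
t 3.62 [ 0.4187 -0.1994  0.1532] yaw -13.65 z [-1.5e-03  8.0e-04 -1.0e+00] w 0.0136 F [ 0.66 -0.29 -2.25] q [-29.  -4. 122.  -0.  62.  75.]
[ 0.03  0.02 -0.01]
t 3.67 [ 0.4188 -0.1995  0.1534] yaw -13.65 z [-1.2e-03  6.0e-04 -1.0e+00] w 0.0139 F [-0.8  -0.02 -1.74] q [-29.  -4. 122.  -0.  62.  75.]
[ 0.03 -0.01  0.04]
t 3.72 [ 0.419  -0.1995  0.1536] yaw -13.65 z [-8.e-04  5.e-04 -1.e+00] w 0.0138 F [ 0.31 -0.38 -0.6 ] q [-29.  -4. 122.   0.  62.  75.]
[-0.01 -0.02  0.02]
```

View pics/w2.png

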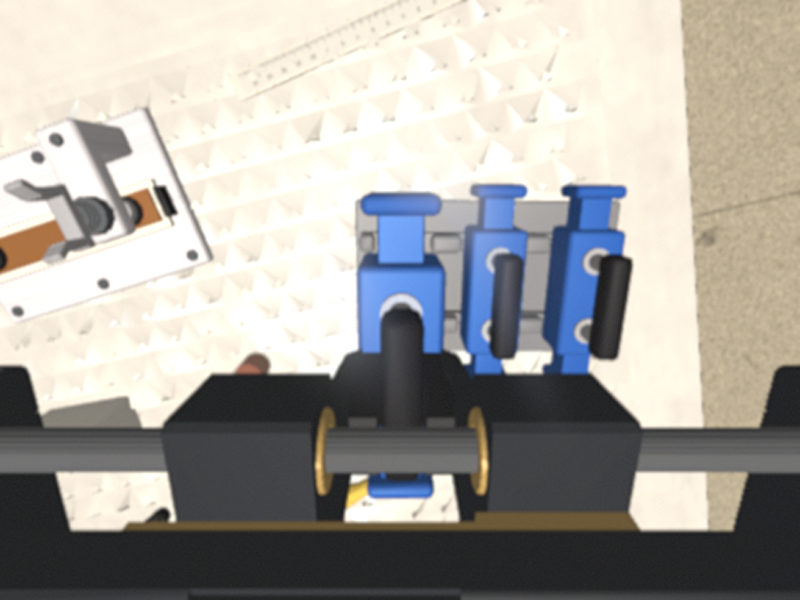

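Run:
```python
from h import *
P=lambda u,v,z:np.round(pt("top",130+(u-1)/3,150+(v-1)/3,z)[:2],4)
print(P(33,240,.002),P(183,230,.046),P(14,240,.046),P(110,150,.002),P(110,322,.046),P(105,135,.046))
plan([(.3955,.283,.153,4.8),(.3955,.283,.06,4.8,2.5)])
```

```text
[0.3916 0.3256] [0.3972 0.1781] [0.3876 0.3298] [0.4768 0.2574] [0.3154 0.2401] [0.4835 0.2522]
14 turn z -0.023 dp [[-0.98,-3.31,0.01],[-0.9,-3.33,0.01],[-0.82,-3.35,0.01],[-0.75,-3.37,0.01],[-0.67,-3.39,0.01],[-0.59,-3.4,0.01],[-0.51,-3.41,0.01],[-0.43,-3.42,0.01],[-0.35,-3.43,0.01],[-0.28,-3.44,0.01],[-0.2,-3.45,0.01],[-0.12,-3.45,0.01],[-0.04,-3.45,0.01],[0.04,-3.45,0.01]]
4 turn z -0.0 dp [[0.0,0.0,2.33],[0.0,0.0,2.33],[0.0,0.0,2.33],[0.0,0.0,2.33]]
```

>>> {"fn": "carry_out", "kwargs": {"gripper": [-1,-1,-1,-1,-1], "dp": [[-0.98,-3.31,0],[-0.9,-3.33,0],[-0.82,-3.35,0],[-0.75,-3.37,0],[-0.67,-3.39,0]], "turn": [[0,0,-0.023],[0,0,-0.023],[0,0,-0.023],[0,0,-0.023],[0,0,-0.023]]}}

```text
t: 4.18
position: [0.4105, -0.026, 0.1543]
orientation: [[0.992, -0.123, 0.001], [-0.123, -0.992, 0.0], [0.001, -0.0, -1.0]]
wrist_force: [0.2, -0.0, -1.7]
gripper_width: 0.0139
gripper_force: 25.0
```

>>> {"fn": "carry_out", "kwargs": {"gripper": [-1,-1,-1,-1,-1], "dp": [[-0.59,-3.4,0],[-0.51,-3.41,0],[-0.43,-3.42,0],[-0.35,-3.43,0],[-0.28,-3.44,0]], "turn": [[0,0,-0.023],[0,0,-0.023],[0,0,-0.023],[0,0,-0.023],[0,0,-0.023]]}}

```text
t: 4.6
position: [0.4021, 0.1467, 0.1544]
orientation: [[1.0, -0.007, 0.001], [-0.007, -1.0, 0.0], [0.001, -0.0, -1.0]]
wrist_force: [1.9, 0.0, -1.9]
gripper_width: 0.0136
gripper_force: 25.0
```

>>> {"fn": "carry_out", "kwargs": {"gripper": [-1,-1,-1,-1,-1], "dp": [[-0.2,-3.45,0],[-0.12,-3.45,0],[-0.04,-3.45,0],[0.04,-3.45,0],[0,0,0]], "turn": [[0,0,-0.023],[0,0,-0.023],[0,0,-0.023],[0,0,-0.023],[0,0,0]]}}

```text
t: 5.02
position: [0.3957, 0.2884, 0.1548]
orientation: [[0.996, 0.089, 0.002], [0.089, -0.996, 0.004], [0.002, -0.004, -1.0]]
wrist_force: [0.1, 0.0, -1.2]
gripper_width: 0.0133
gripper_force: 25.0
```

Run:
```python
from h import *
now(); np.save("T3.npy",tool())
a=vision.camera("wrist")
cv2.imwrite("pics/w3.png",cv2.convertScaleAbs(cv2.resize(a,(800,600),interpolation=cv2.INTER_CUBIC),alpha=.9))
```

```text
t 5.02 [0.3957 0.2884 0.1548] yaw 5.08 z [ 0.0015  0.0038 -1.    ] w 0.0133 F [ 0.06  0.04 -1.23] q [ 33.  -1. 119.   0.  62. 118.]
```

View pics/w3.png

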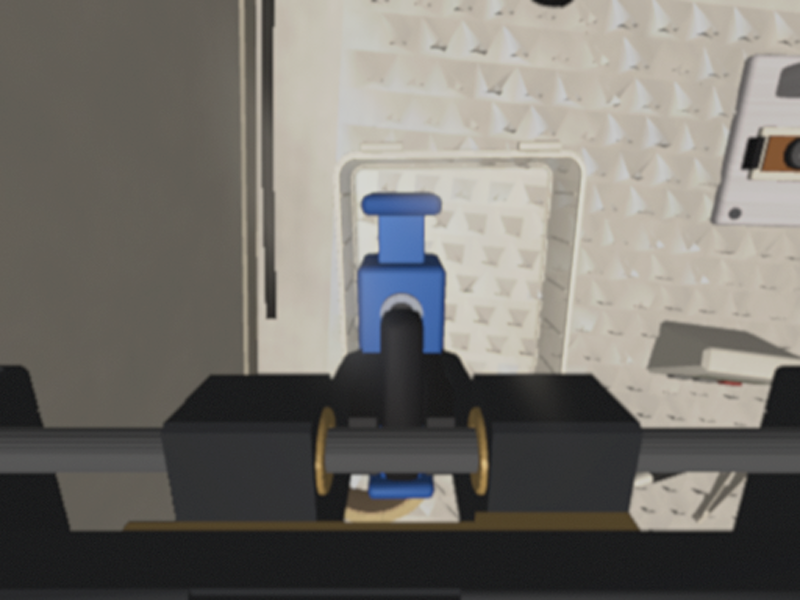

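The bar hangs straight over the left half of the tray; floor edges: left ≈ (357,210), right ≈ (549,210), far ≈ (450,167).

Run:
```python
from h import *
T=np.load("T3.npy"); k=1/1.5625
W=lambda u,v,z:np.round(pt("wrist",(u+.5)*k-.5,(v+.5)*k-.5,z,T)[:2],4)
l,r,f=W(357,210,.002),W(549,210,.002),W(450,167,.002); print(l,r,f, W(338,200,.046),W(581,200,.046),W(560,300,.002))
e=np.radians(4.8);ex=np.array([np.cos(e),np.sin(e)]);ey=np.array([-ex[1],ex[0]])
print("width",(l-r)@ey); c=f+ex*-.078; mid=(l+r)/2; c=c+ey*((mid-c)@ey); print("centre",c, "slots",c+.03*ey,c-.03*ey)
```

```text
[0.4405 0.3254] [0.4522 0.1933] [0.4744 0.2647] [0.4487 0.3324] [0.4612 0.1907] [0.3892 0.1736]
width 0.13261573747384764
centre [0.39692326 0.25519952] slots [0.39441292 0.28509431] [0.39943359 0.22530473]
```

>>> {"fn": "carry_out", "kwargs": {"gripper": [-1,-1,-1,-1,-1], "dp": [[-0.1,0.3,2.0],[0,0,2.2],[0,0,2.2],[0,0,2.2],[0,0,1.0]], "turn": [[0,0,0],[0,0,0],[0,0,0],[0,0,0],[0,0,0]]}}

```text
t: 5.48
position: [0.393, 0.2775, 0.0554]
orientation: [[0.997, 0.083, -0.004], [0.083, -0.997, -0.003], [-0.004, 0.003, -1.0]]
wrist_force: [-1.2, -0.4, -2.2]
gripper_width: 0.0137
gripper_force: 25.0
```

>>> {"fn": "carry_out", "kwargs": {"gripper": [-1,-1,-1,-1,-1], "dp": [[0,0,0.5],[0,0,0.3],[0,0,0.3],[0,0,0.3],[0,0,0]], "turn": [[0,0,0],[0,0,0],[0,0,0],[0,0,0],[0,0,0]]}}

```text
t: 5.9
position: [0.3953, 0.28, 0.0446]
orientation: [[0.997, 0.084, 0.001], [0.084, -0.997, 0.001], [0.001, -0.0, -1.0]]
wrist_force: [-0.0, 0.0, -2.0]
gripper_width: 0.0138
gripper_force: 25.0
```

>>> {"fn": "carry_out", "kwargs": {"gripper": [-1,-1,-1,-1,-1], "dp": [[0,-0.4,0.1],[0,0,0.2],[0,0,0.2],[0,0,0],[0,0,0]], "turn": [[0,0,0],[0,0,0],[0,0,0],[0,0,0],[0,0,0]]}}

```text
t: 6.32
position: [0.3959, 0.2843, 0.0434]
orientation: [[0.996, 0.084, 0.002], [0.084, -0.996, -0.0], [0.002, 0.0, -1.0]]
wrist_force: [-8.4, -8.1, 25.0]
gripper_width: 0.0136
gripper_force: 25.0
```

>>> {"fn": "carry_out", "kwargs": {"gripper": [-1,-0.3,-0.3,-0.3,-0.3], "dp": [[0,0,-0.2],[0,0,0],[0,0,0],[0,0,0],[0,0,-1]], "turn": [[0,0,0],[0,0,0],[0,0,0],[0,0,0],[0,0,0]]}}

```text
t: 6.73
position: [0.3929, 0.2829, 0.0495]
orientation: [[0.996, 0.084, -0.003], [0.084, -0.996, -0.002], [-0.004, 0.002, -1.0]]
wrist_force: [-1.2, -0.3, -0.3]
gripper_width: 0.0308
gripper_force: 0.0
```

>>> {"fn": "carry_out", "kwargs": {"gripper": [-0.3,-0.3,-0.3,-0.3,-0.3], "dp": [[0,0,-2],[0,0,-3],[0,0,-3.5],[0,0,-2],[0,0,0]], "turn": [[0,0,0],[0,0,0],[0,0,0],[0,0,0],[0,0,0]]}}

```text
t: 7.15
position: [0.3978, 0.2861, 0.1622]
orientation: [[0.996, 0.084, 0.009], [0.084, -0.996, 0.006], [0.009, -0.005, -1.0]]
wrist_force: [0.3, 1.0, 0.8]
gripper_width: 0.0311
gripper_force: 0.0
```

Run:
```python
from h import *
now()
plan([(.4055,-.2545,.157,-13.7),(.4055,-.2545,.055,-13.7,2.8)])
```

```text
t 7.15 [0.3978 0.2861 0.1622] yaw 4.81 z [ 0.0085  0.0056 -0.9999] w 0.0311 F [0.32 1.   0.84] q [ 33.  -2. 119.   0.  62. 118.]
16 turn z 0.0202 dp [[-0.24,3.37,0.03],[-0.17,3.37,0.03],[-0.1,3.38,0.03],[-0.03,3.38,0.03],[0.04,3.38,0.03],[0.11,3.38,0.03],[0.17,3.37,0.03],[0.24,3.37,0.03],[0.31,3.36,0.03],[0.38,3.36,0.03],[0.45,3.35,0.03],[0.51,3.34,0.03],[0.58,3.33,0.03],[0.65,3.32,0.03],[0.71,3.3,0.03],[0.78,3.29,0.03]]
4 turn z -0.0 dp [[0.0,-0.0,2.55],[0.0,-0.0,2.55],[0.0,-0.0,2.55],[0.0,-0.0,2.55]]
```

>>> {"fn": "carry_out", "kwargs": {"gripper": [-0.3,-0.3,-0.3,-0.3,-0.3], "dp": [[-0.24,3.37,0],[-0.17,3.37,0],[-0.1,3.38,0],[-0.03,3.38,0],[0.04,3.38,0]], "turn": [[0,0,0.02],[0,0,0.02],[0,0,0.02],[0,0,0.02],[0,0,0.02]]}}

```text
t: 7.57
position: [0.396, 0.1135, 0.1555]
orientation: [[1.0, -0.016, -0.001], [-0.016, -1.0, -0.0], [-0.001, 0.0, -1.0]]
wrist_force: [1.4, -0.5, -0.3]
gripper_width: 0.0307
gripper_force: 0.0
```

>>> {"fn": "carry_out", "kwargs": {"gripper": [-0.3,-0.3,-0.3,-0.3,-0.3], "dp": [[0.11,3.38,0],[0.17,3.37,0],[0.24,3.37,0],[0.31,3.36,0],[0.38,3.36,0]], "turn": [[0,0,0.02],[0,0,0.02],[0,0,0.02],[0,0,0.02],[0,0,0.02]]}}

```text
t: 7.98
position: [0.3986, -0.0554, 0.1556]
orientation: [[0.993, -0.117, -0.001], [-0.117, -0.993, 0.0], [-0.001, -0.0, -1.0]]
wrist_force: [0.2, -0.6, 0.2]
gripper_width: 0.031
gripper_force: 0.0
```

>>> {"fn": "carry_out", "kwargs": {"gripper": [-0.1,-0.1,-0.1,-0.1,-0.1], "dp": [[0.45,3.35,0],[0.51,3.34,0],[0.58,3.33,0],[0.65,3.32,0],[0.71,3.3,0]], "turn": [[0,0,0.02],[0,0,0.02],[0,0,0.02],[0,0,0.02],[0,0,0.02]]}}

```text
t: 8.4
position: [0.4014, -0.2244, 0.1555]
orientation: [[0.976, -0.216, -0.001], [-0.216, -0.976, 0.001], [-0.001, -0.001, -1.0]]
wrist_force: [0.2, 0.5, 0.4]
gripper_width: 0.0394
gripper_force: 0.0
```

>>> {"fn": "carry_out", "kwargs": {"gripper": [-0.1,-0.1,-0.1,-0.1,-0.1], "dp": [[0.78,3.29,0],[0,0,0],[0,0,0],[0,0,0],[0,0,0]], "turn": [[0,0,0.022],[0,0,0],[0,0,0],[0,0,0],[0,0,0]]}}

```text
t: 8.82
position: [0.4023, -0.2554, 0.1555]
orientation: [[0.972, -0.235, -0.001], [-0.235, -0.972, 0.001], [-0.001, -0.001, -1.0]]
wrist_force: [0.4, 0.2, -1.1]
gripper_width: 0.0395
gripper_force: 0.0
```

>>> {"fn": "carry_out", "kwargs": {"gripper": [-0.1,-0.1,-0.1], "dp": [[0,0,0],[0,0,0],[0,0,0]], "turn": [[0,0,0],[0,0,0],[0,0,0]]}}

```text
t: 9.07
position: [0.403, -0.2559, 0.1562]
orientation: [[0.972, -0.234, 0.0], [-0.234, -0.972, -0.0], [0.0, 0.0, -1.0]]
wrist_force: [-0.4, -0.2, 0.3]
gripper_width: 0.0396
gripper_force: 0.0
```

Run:
```python
from h import *
now()
plan([(.4055,-.2545,.055,-13.7,2.8)])
```

```text
t 9.07 [ 0.403  -0.2559  0.1562] yaw -13.56 z [ 1.e-04 -0.e+00 -1.e+00] w 0.0396 F [-0.43 -0.16  0.28] q [-35.  -3. 121.   0.  62.  68.]
4 turn z 0.0006 dp [[0.05,-0.05,2.53],[0.05,-0.05,2.53],[0.05,-0.05,2.53],[0.05,-0.05,2.53]]
```

>>> {"fn": "carry_out", "kwargs": {"gripper": [-0.1,-0.1,-0.1,-0.1,-0.1], "dp": [[0.05,-0.05,2.6],[0.05,-0.05,2.6],[0.05,-0.05,2.6],[0,-0.0,2.4],[0,0,0]], "turn": [[0,0,0],[0,0,0],[0,0,0],[0,0,0],[0,0,0]]}}

```text
t: 9.48
position: [0.4012, -0.2527, 0.0497]
orientation: [[0.972, -0.235, -0.007], [-0.235, -0.972, 0.005], [-0.008, -0.003, -1.0]]
wrist_force: [-1.5, 0.6, -0.7]
gripper_width: 0.04
gripper_force: 0.0
```

>>> {"fn": "carry_out", "kwargs": {"gripper": [-1,-1,-1,-1,-1], "dp": [[0,0,0],[0,0,0],[0,0,0],[0,0,0],[0,0,0]], "turn": [[0,0,0],[0,0,0],[0,0,0],[0,0,0],[0,0,0]], "squeeze": 35}}

```text
t: 9.9
position: [0.406, -0.2563, 0.0559]
orientation: [[0.972, -0.236, 0.003], [-0.236, -0.972, -0.002], [0.003, 0.001, -1.0]]
wrist_force: [0.0, 1.8, 4.8]
gripper_width: 0.0133
gripper_force: 35.0
```

>>> {"fn": "carry_out", "kwargs": {"gripper": [-1,-1,-1,-1,-1], "dp": [[0,0,0],[0,0,0],[0,0,-1],[0,0,-2],[0,0,-2]], "turn": [[0,0,0],[0,0,0],[0,0,0],[0,0,0],[0,0,0]]}}

```text
t: 10.32
position: [0.4023, -0.2542, 0.1029]
orientation: [[0.972, -0.236, -0.005], [-0.236, -0.972, 0.003], [-0.005, -0.002, -1.0]]
wrist_force: [0.2, -0.6, -6.6]
gripper_width: 0.0137
gripper_force: 35.0
```

>>> {"fn": "carry_out", "kwargs": {"gripper": [-1,-1,-1,-1,-1], "dp": [[0,0,-2],[0,0,-2],[0,0,-1],[0,0,0],[0,0,0]], "turn": [[0,0,0],[0,0,0],[0,0,0],[0,0,0],[0,0,0]]}}

```text
t: 10.73
position: [0.4043, -0.2555, 0.1538]
orientation: [[0.972, -0.236, -0.0], [-0.236, -0.972, -0.0], [-0.0, 0.0, -1.0]]
wrist_force: [-0.5, 0.2, -5.5]
gripper_width: 0.0133
gripper_force: 35.0
```

>>> {"fn": "carry_out", "kwargs": {"gripper": [-1,-1,-1], "dp": [[0,0,0],[0,0,0],[0,0,0]], "turn": [[0,0,0],[0,0,0],[0,0,0]]}}

```text
t: 10.98
position: [0.4036, -0.255, 0.1524]
orientation: [[0.972, -0.236, -0.003], [-0.236, -0.972, 0.002], [-0.003, -0.001, -1.0]]
wrist_force: [-0.5, 0.9, -7.1]
gripper_width: 0.0137
gripper_force: 35.0
```

Run:
```python
from h import *
now()
print('jig');plan([(.511,.007,.22,93.7,2.8)])
print('tray');plan([(.3995,.2255,.156,4.8)])
```

```text
t 10.98 [ 0.4036 -0.255   0.1524] yaw -13.65 z [-0.0026  0.0018 -1.    ] w 0.0137 F [-0.47  0.94 -7.15] q [-35.  -2. 121.  -0.  62.  68.]
jig
16 turn z -0.1171 dp [[0.27,-1.75,-0.42],[0.47,-1.71,-0.42],[0.66,-1.64,-0.42],[0.85,-1.55,-0.42],[1.03,-1.44,-0.42],[1.19,-1.31,-0.42],[1.33,-1.16,-0.42],[1.46,-1.0,-0.42],[1.57,-0.82,-0.42],[1.65,-0.63,-0.42],[1.71,-0.44,-0.42],[1.75,-0.23,-0.42],[1.77,-0.03,-0.42],[1.76,0.18,-0.42],[1.73,0.39,-0.42],[1.67,0.58,-0.42]]
tray
14 turn z -0.023 dp [[-0.84,-3.33,-0.03],[-0.76,-3.35,-0.03],[-0.68,-3.36,-0.03],[-0.61,-3.38,-0.03],[-0.53,-3.39,-0.03],[-0.45,-3.4,-0.03],[-0.37,-3.41,-0.03],[-0.29,-3.42,-0.03],[-0.22,-3.43,-0.03],[-0.14,-3.43,-0.03],[-0.06,-3.43,-0.03],[0.02,-3.43,-0.03],[0.1,-3.43,-0.03],[0.18,-3.43,-0.03]]
```

Run:
```python
from h import *
plan([(.5184,-.108,.225,93.7,2.8)])
```

```text
16 turn z -0.1171 dp [[0.48,-1.06,-0.45],[0.6,-1.0,-0.45],[0.71,-0.92,-0.45],[0.82,-0.83,-0.45],[0.91,-0.73,-0.45],[0.99,-0.62,-0.45],[1.05,-0.5,-0.45],[1.1,-0.37,-0.45],[1.14,-0.24,-0.45],[1.16,-0.11,-0.45],[1.17,0.03,-0.45],[1.15,0.17,-0.45],[1.13,0.3,-0.45],[1.08,0.43,-0.45],[1.03,0.55,-0.45],[0.95,0.67,-0.45]]
```

>>> {"fn": "carry_out", "kwargs": {"gripper": [-1,-1,-1,-1,-1], "dp": [[0.48,-1.06,-0.45],[0.6,-1.0,-0.45],[0.71,-0.92,-0.45],[0.82,-0.83,-0.45],[0.91,-0.73,-0.45]], "turn": [[0,0,-0.117],[0,0,-0.117],[0,0,-0.117],[0,0,-0.117],[0,0,-0.117]]}}

```text
t: 11.4
position: [0.4403, -0.2091, 0.1757]
orientation: [[0.939, 0.345, -0.002], [0.345, -0.939, 0.001], [-0.001, -0.001, -1.0]]
wrist_force: [-0.3, -0.3, -6.4]
gripper_width: 0.0135
gripper_force: 35.0
```

>>> {"fn": "carry_out", "kwargs": {"gripper": [-1,-1,-1,-1,-1], "dp": [[0.99,-0.62,-0.45],[1.05,-0.5,-0.45],[1.1,-0.37,-0.45],[1.14,-0.24,-0.45],[1.16,-0.11,-0.45]], "turn": [[0,0,-0.117],[0,0,-0.117],[0,0,-0.117],[0,0,-0.117],[0,0,-0.117]]}}

```text
t: 11.82
position: [0.4762, -0.1632, 0.1982]
orientation: [[0.592, 0.806, -0.002], [0.806, -0.592, 0.001], [-0.001, -0.002, -1.0]]
wrist_force: [0.3, 0.6, -7.6]
gripper_width: 0.0136
gripper_force: 35.0
```

>>> {"fn": "carry_out", "kwargs": {"gripper": [-1,-1,-1,-1,-1], "dp": [[1.17,0.03,-0.45],[1.15,0.17,-0.45],[1.13,0.3,-0.45],[1.08,0.43,-0.45],[1.03,0.55,-0.45]], "turn": [[0,0,-0.117],[0,0,-0.117],[0,0,-0.117],[0,0,-0.117],[0,0,-0.117]]}}

```text
t: 12.23
position: [0.5121, -0.1174, 0.2205]
orientation: [[0.048, 0.999, -0.002], [0.999, -0.048, 0.001], [0.0, -0.002, -1.0]]
wrist_force: [0.6, -0.1, -6.3]
gripper_width: 0.0139
gripper_force: 35.0
```

>>> {"fn": "carry_out", "kwargs": {"gripper": [-1,-1,-1,-1,-1], "dp": [[0.95,0.67,-0.45],[0,0,0],[0,0,0],[0,0,0],[0,0,0]], "turn": [[0,0,-0.117],[0,0,0],[0,0,0],[0,0,0],[0,0,0]]}}

```text
t: 12.65
position: [0.5187, -0.1093, 0.2251]
orientation: [[-0.061, 0.998, -0.002], [0.998, 0.061, 0.0], [0.0, -0.002, -1.0]]
wrist_force: [0.9, 0.1, -6.8]
gripper_width: 0.0133
gripper_force: 35.0
```

>>> {"fn": "carry_out", "kwargs": {"gripper": [-1,-1,-1,-1,-1], "dp": [[0,0,0],[0,0,0],[0,0,0],[0,0,0],[0,0,0]], "turn": [[0,0,0],[0,0,0],[0,0,0],[0,0,0],[0,0,0]]}}

```text
t: 13.07
position: [0.5195, -0.109, 0.2262]
orientation: [[-0.063, 0.998, 0.0], [0.998, 0.063, -0.0], [-0.0, 0.0, -1.0]]
wrist_force: [0.9, 0.8, -6.8]
gripper_width: 0.0134
gripper_force: 35.0
```

Run:
```python
from h import *
now(); np.save("T4.npy",tool())
a=vision.camera("wrist"); cv2.imwrite("pics/w4r.png",a)
cv2.imwrite("pics/w4.png",cv2.convertScaleAbs(cv2.resize(a[0:300,56:456],(800,600),interpolation=cv2.INTER_CUBIC),alpha=.9))
```

```text
t 13.07 [ 0.5195 -0.109   0.2262] yaw 93.58 z [ 1.e-04 -1.e-04 -1.e+00] w 0.0134 F [ 0.95  0.82 -6.78] q [-15.  -0. 110.  -0.  70. -18.]
```

View pics/w4.png

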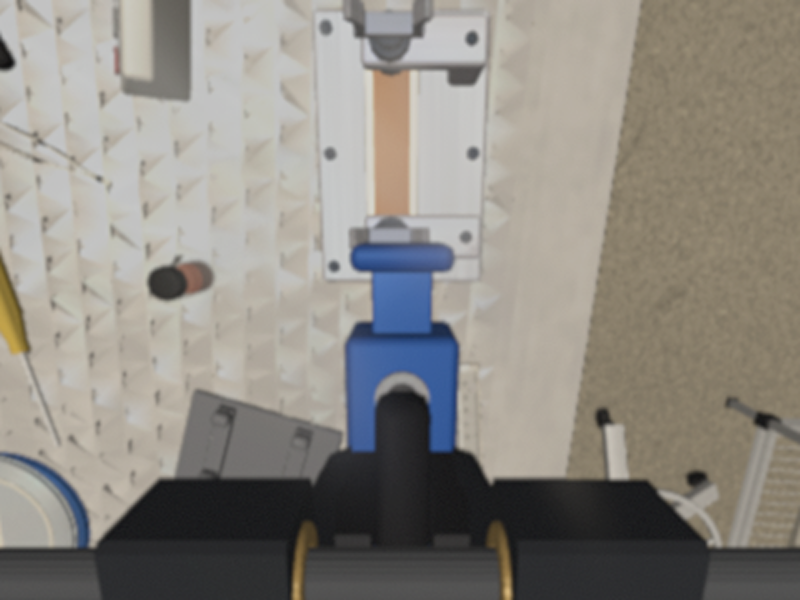

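Run:
```python
from h import *
T=np.load("T4.npy")
W=lambda u,v,z:pt("wrist",56+(u+.5)/2-.5,(v+.5)/2-.5,z,T)[:2]
f=lambda x:np.round(x,4)
an=lambda a,b:np.degrees(np.arctan2(*(a-b)[::-1]))
c=[W(*q,.01) for q in((317,11),(488,11),(480,279),(326,280))]
print(f(c),"mean",f(np.mean(c,0)),an(c[0],c[3]),an(c[1],c[2]),[np.linalg.norm(c[i]-c[(i+1)%4]) for i in range(4)])
a,b=W(330,153,.01),W(473,153,.01);print("mid screws",f((a+b)/2),an(b,a))
print("strip",f((W(373,140,.011)+W(410,140,.011))/2))
for z in(.09,.098):print("far saddle cheeks",f((W(344,10,z)+W(432,10,z))/2),f((W(352,240,z)+W(428,240,z))/2))
```

```text
[[ 0.4564  0.0811]
 [ 0.5553  0.0873]
 [ 0.5662 -0.0656]
 [ 0.4652 -0.0724]] mean [0.5108 0.0076] 93.2948241719422 94.06066055453608 [np.float64(0.09918440967813437), np.float64(0.1532240599520972), np.float64(0.10123699451068718), np.float64(0.1538234927509886)]
mid screws [0.51   0.0079] 3.5457338739933872
strip [0.5034 0.0148]
far saddle cheeks [0.5008 0.0575] [ 0.5073 -0.0429]
far saddle cheeks [0.5011 0.0548] [ 0.5074 -0.0427]
```

Run:
```python
from h import *
T=np.load("T4.npy")
W=lambda u,v,z:pt("wrist",56+(u+.5)/2-.5,(v+.5)/2-.5,z,T)[:2]
P=lambda u,v,z:pt("top",130+(u-1)/3,150+(v-1)/3,z)[:2]
e=np.radians(3.65);ex=np.array([np.cos(e),np.sin(e)]);ey=np.array([-ex[1],ex[0]]);c=np.array([.5108,.0073])
J=lambda p:np.round([(p-c)@ex*1000,(p-c)@ey*1000],1)
print("posts right edge/inner face", J(W(487,60,.055)),J(W(480,225,.055)),J(W(430,68,.055)),J(W(430,216,.055)))
print("front base edge",J(W(322,140,.01)))
print("top strip",J(P(375,119,.011)),"knob L,R z.08..",J(P(320,108,.09)),J(P(429,104,.09)))
s=cv2.imread("pics/w4r.png")[0:150,200:330]
t=cv2.imread("pics/topc.png")[40:190,270:480]
o=np.zeros((600,780,3),np.uint8); o[:430,:372]=cv2.resize(s,(372,430),interpolation=cv2.INTER_CUBIC); t=cv2.resize(t,(400,286),interpolation=cv2.INTER_CUBIC); o[:286,375:775]=t
cv2.imwrite("pics/c5.png",o[:430])
```

```text
posts right edge/inner face [43.7 39.8] [ 43.1 -42.5] [14.1 36.1] [ 15.  -37.6]
front base edge [-49.6   8.2]
top strip [-5.3  0.5] knob L,R z.08.. [-7.5 47.1] [ -9.8 -48.3]
```

View pics/c5.png

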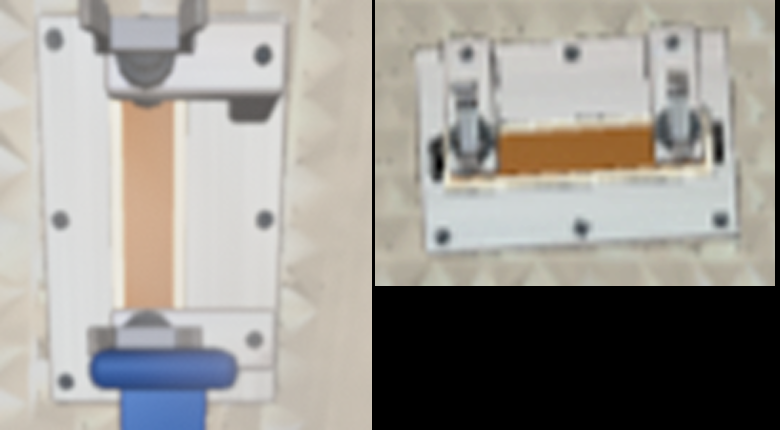

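Run:
```python
from h import *
T=np.load("T4.npy"); Ti=np.linalg.inv(T)
def X(u,v,zt):  # intersect with tool plane z=zt
    w=T[2,3]-zt; p=pt("wrist",56+(u+.5)/2-.5,(v+.5)/2-.5,w,T); return np.round((Ti@np.append(p,1))[:3]*1000,1)
print("plate top far/near edge",X(402,246,.010),X(402,269,.010))
print("plate sides",X(352,257,.010),X(454,257,.010))
print("neck sides z22/2",X(373,300,.010),X(432,300,.010),"block end top",X(402,323,.008),X(402,330,.008))
print("block sides",X(346,340,.008),X(459,340,.008),"handle end top",X(403,390,-.024))
```

```text
plate top far/near edge [67.6 -2.2 10. ] [61.3 -2.2 10. ]
plate sides [ 64.6 -16.3  10. ] [64.6 12.4 10. ]
neck sides z22/2 [ 52.6 -10.6  10. ] [52.5  6.4 10. ] block end top [46.2 -2.3  8. ] [44.2 -2.3  8. ]
block sides [ 41.3 -18.5   8. ] [41.3 14.2  8. ] handle end top [ 35.7  -2.1 -24. ]
```

Run:
```python
from h import *
now(); plan([(.506,.005,.16,93.65,2.5)])
```

```text
t 13.12 [ 0.5196 -0.109   0.2262] yaw 93.59 z [ 1.e-04 -0.e+00 -1.e+00] w 0.0136 F [-1.04 -0.08 -6.12] q [-15.  -0. 110.   0.  70. -18.]
6 turn z -0.0002 dp [[1.91,-0.11,1.1],[1.91,-0.11,1.1],[1.91,-0.11,1.1],[1.91,-0.11,1.1],[1.91,-0.11,1.1],[1.91,-0.1,1.1]]
```

>>> {"fn": "carry_out", "kwargs": {"gripper": [-1,-1,-1,-1,-1], "dp": [[1.91,-0.11,1.1],[1.91,-0.11,1.1],[1.91,-0.11,1.1],[1.91,-0.11,1.1],[1.91,-0.11,1.1]], "turn": [[0,0,0],[0,0,0],[0,0,0],[0,0,0],[0,0,0]]}}

```text
t: 13.53
position: [0.508, -0.0132, 0.1708]
orientation: [[-0.063, 0.998, 0.001], [0.998, 0.063, -0.0], [-0.0, 0.001, -1.0]]
wrist_force: [0.2, -0.4, -7.0]
gripper_width: 0.0134
gripper_force: 35.0
```

>>> {"fn": "carry_out", "kwargs": {"gripper": [-1,-1,-1,-1,-1], "dp": [[1.91,-0.11,1.1],[0,0,0],[0,0,0],[0,0,0],[0,0,0]], "turn": [[0,0,0],[0,0,0],[0,0,0],[0,0,0],[0,0,0]]}}

```text
t: 13.95
position: [0.5067, 0.0045, 0.161]
orientation: [[-0.063, 0.998, 0.002], [0.998, 0.063, -0.0], [-0.001, 0.002, -1.0]]
wrist_force: [0.2, 0.1, -6.2]
gripper_width: 0.0137
gripper_force: 35.0
```

>>> {"fn": "carry_out", "kwargs": {"gripper": [-1,-1,-1,-1,-1], "dp": [[0,0,0],[0,0,0],[0,0,0],[0,0,0],[0,0,0]], "turn": [[0,0,0],[0,0,0],[0,0,0],[0,0,0],[0,0,0]]}}

```text
t: 14.37
position: [0.5059, 0.0048, 0.1602]
orientation: [[-0.063, 0.998, 0.0], [0.998, 0.063, -0.0], [-0.0, 0.0, -1.0]]
wrist_force: [0.1, -0.4, -6.7]
gripper_width: 0.0137
gripper_force: 35.0
```

Run:
```python
from h import *
now(); np.save("T5.npy",tool())
a=vision.camera("wrist"); now()
cv2.imwrite("pics/w5.png",cv2.convertScaleAbs(cv2.resize(a[60:240,136:376],(800,600),interpolation=cv2.INTER_CUBIC),alpha=1.))
```

```text
t 14.37 [0.5059 0.0048 0.1602] yaw 93.58 z [ 2.e-04 -0.e+00 -1.e+00] w 0.0137 F [ 0.14 -0.41 -6.68] q [ -2.   0. 117.   0.  62.  -6.]
t 14.42 [0.5058 0.0049 0.1602] yaw 93.59 z [ 1.e-04  0.e+00 -1.e+00] w 0.0134 F [-0.04  0.25 -6.56] q [ -2.   0. 117.   0.  62.  -6.]
```

View pics/w5.png

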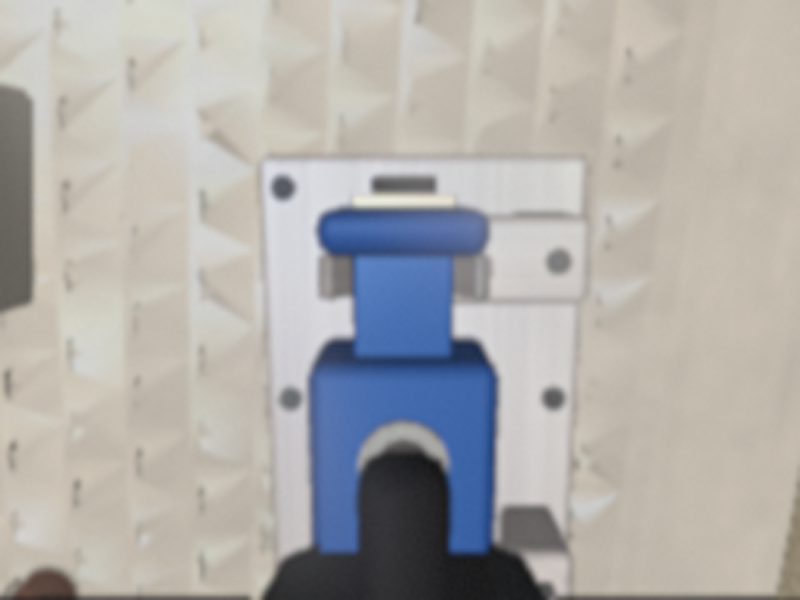

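The bar's neck (354–453) sits laterally centred between the saddle cheeks (319–489); the cheeks' near edge is at row ≈300.

Run:
```python
from h import *
T=np.load("T5.npy"); Ti=np.linalg.inv(T)
def X(u,v,w):
    p=pt("wrist",136+(u+.5)*.3-.5,60+(v+.5)*.3-.5,w,T); return np.round((Ti@np.append(p,1))[:3]*1000,1)
print("cheek near edge",X(404,300,.098),X(404,298,.088),"post near/far",X(560,299,.055),X(560,217,.055),"base far",X(420,157,.01))
print("plate far/near",X(404,208,.150),X(404,255,.150),"block",X(404,365,.152))
```

```text
cheek near edge [46.1 -2.1 62.2] [45.3 -2.1 72.2] post near/far [ 41.   41.1 105.2] [ 63.   40.1 105.2] base far [ 79.7   3.1 150.2]
plate far/near [68.  -2.2 10.2] [60.2 -2.2 10.2] block [41.6 -2.2  8.2]
```

>>> {"fn": "carry_out", "kwargs": {"gripper": [-1,-1,-1,-1,-1], "dp": [[0,0,1.2],[0,0,1.2],[0,0,0.8],[0,0,0.5],[0,0,0]], "turn": [[0,0,0],[0,0,0],[0,0,0],[0,0,0],[0,0,0]]}}

```text
t: 14.83
position: [0.5044, 0.0052, 0.1208]
orientation: [[-0.063, 0.998, -0.003], [0.998, 0.063, 0.0], [0.0, -0.003, -1.0]]
wrist_force: [0.1, 0.3, -5.3]
gripper_width: 0.0139
gripper_force: 35.0
```

>>> {"fn": "carry_out", "kwargs": {"gripper": [-1,-1,-1,-1,-1], "dp": [[0,0,0.2],[0,0,0.2],[0,0,0.2],[0,0,0.2],[0,0,0]], "turn": [[0,0,0],[0,0,0],[0,0,0],[0,0,0],[0,0,0]]}}

```text
t: 15.25
position: [0.5061, 0.0051, 0.1154]
orientation: [[-0.063, 0.998, 0.001], [0.998, 0.063, 0.0], [0.0, 0.001, -1.0]]
wrist_force: [-1.1, 0.1, -4.3]
gripper_width: 0.0132
gripper_force: 35.0
```

>>> {"fn": "carry_out", "kwargs": {"gripper": [-1,-1,-1], "dp": [[0,0,0.2],[0,0,0],[0,0,0]], "turn": [[0,0,0],[0,0,0],[0,0,0]]}}

```text
t: 15.5
position: [0.5062, 0.0051, 0.1135]
orientation: [[-0.063, 0.998, 0.001], [0.998, 0.063, 0.0], [0.0, 0.001, -1.0]]
wrist_force: [-0.4, 0.3, -2.2]
gripper_width: 0.0134
gripper_force: 35.0
```

Contact is as predicted; the weight is shifting onto the springs.

>>> {"fn": "carry_out", "kwargs": {"gripper": [-1,-1,-1,-1,-1], "dp": [[0,0,0.2],[0,0,0.2],[0,0,0.1],[0,0,0],[0,0,0]], "turn": [[0,0,0],[0,0,0],[0,0,0],[0,0,0],[0,0,0]]}}

```text
t: 15.92
position: [0.5061, 0.005, 0.1083]
orientation: [[-0.063, 0.998, 0.001], [0.998, 0.063, -0.0], [-0.0, 0.001, -1.0]]
wrist_force: [0.1, 0.1, -2.1]
gripper_width: 0.0133
gripper_force: 35.0
```

>>> {"fn": "carry_out", "kwargs": {"gripper": [-1,-1,-1], "dp": [[0,0,0.1],[0,0,0],[0,0,0]], "turn": [[0,0,0],[0,0,0],[0,0,0]]}}

```text
t: 16.17
position: [0.5063, 0.0047, 0.1079]
orientation: [[-0.063, 0.998, 0.001], [0.998, 0.063, -0.001], [-0.001, 0.001, -1.0]]
wrist_force: [-2.2, -2.8, 4.2]
gripper_width: 0.0135
gripper_force: 35.0
```

>>> {"fn": "carry_out", "kwargs": {"gripper": [-0.3,-0.2,-0.2,-0.2,-0.2], "dp": [[0,0,0],[0,0,0],[0,0,0],[0,0,0],[0,0,-0.5]], "turn": [[0,0,0],[0,0,0],[0,0,0],[0,0,0],[0,0,0]]}}

```text
t: 16.58
position: [0.5048, 0.0052, 0.1111]
orientation: [[-0.063, 0.998, -0.002], [0.998, 0.063, 0.0], [0.0, -0.002, -1.0]]
wrist_force: [0.1, 0.2, 0.5]
gripper_width: 0.035
gripper_force: 0.0
```

>>> {"fn": "carry_out", "kwargs": {"gripper": [-0.2,-0.2,-0.2,-0.2,-0.2], "dp": [[0,0,-1],[0,0,-2],[0,0,-3],[0,0,-2],[0,0,0]], "turn": [[0,0,0],[0,0,0],[0,0,0],[0,0,0],[0,0,0]]}}

```text
t: 17.0
position: [0.5095, 0.005, 0.1983]
orientation: [[-0.063, 0.998, 0.01], [0.998, 0.063, -0.0], [-0.001, 0.01, -1.0]]
wrist_force: [0.1, -0.4, 0.6]
gripper_width: 0.0348
gripper_force: 0.0
```

>>> {"fn": "carry_out", "kwargs": {"gripper": [-0.2,-0.2,-0.2], "dp": [[0,0,0],[0,0,0],[0,0,0]], "turn": [[0,0,0],[0,0,0],[0,0,0]]}}

```text
t: 17.25
position: [0.5046, 0.0051, 0.1906]
orientation: [[-0.063, 0.998, -0.003], [0.998, 0.063, 0.0], [0.0, -0.003, -1.0]]
wrist_force: [-0.6, 0.1, 1.0]
gripper_width: 0.035
gripper_force: 0.0
```

Run:
```python
from h import *
now(); np.save("T6.npy",tool())
a=vision.camera("wrist"); cv2.imwrite("pics/w6r.png",a)
plan([(.3915,-.3105,.165,-13.7,3.0)])
```

```text
t 17.25 [0.5046 0.0051 0.1906] yaw 93.61 z [-2.7e-03  1.0e-04 -1.0e+00] w 0.035 F [-0.62  0.11  1.05] q [ -2.  -1. 115.   0.  66.  -6.]
16 turn z 0.1171 dp [[-1.92,-0.83,0.16],[-2.01,-0.6,0.16],[-2.06,-0.36,0.16],[-2.09,-0.12,0.16],[-2.09,0.13,0.16],[-2.06,0.37,0.16],[-2.0,0.61,0.16],[-1.92,0.84,0.16],[-1.81,1.06,0.16],[-1.67,1.26,0.16],[-1.51,1.45,0.16],[-1.33,1.62,0.16],[-1.14,1.76,0.16],[-0.92,1.88,0.16],[-0.7,1.98,0.16],[-0.46,2.04,0.16]]
```

>>> {"fn": "carry_out", "kwargs": {"gripper": [-0.2,-0.2,-0.2,-0.2,-0.2], "dp": [[-1.92,-0.83,0],[-2.01,-0.6,0],[-2.06,-0.36,0],[-2.09,-0.12,0.2],[-2.09,0.13,0.2]], "turn": [[0,0,0.117],[0,0,0.117],[0,0,0.117],[0,0,0.117],[0,0,0.117]]}}

```text
t: 17.72
position: [0.4692, -0.094, 0.1867]
orientation: [[0.503, 0.864, -0.002], [0.864, -0.503, 0.001], [-0.001, -0.002, -1.0]]
wrist_force: [-0.0, 1.0, 0.6]
gripper_width: 0.0354
gripper_force: 0.0
```

>>> {"fn": "carry_out", "kwargs": {"gripper": [-0.1,-0.1,-0.1,-0.1,-0.1], "dp": [[-2.06,0.37,0.2],[-2.0,0.61,0.2],[-1.92,0.84,0.2],[-1.81,1.06,0.2],[-1.67,1.26,0.2]], "turn": [[0,0,0.117],[0,0,0.117],[0,0,0.117],[0,0,0.117],[0,0,0.117]]}}

```text
t: 18.13
position: [0.4339, -0.1925, 0.1766]
orientation: [[0.897, 0.442, -0.002], [0.442, -0.897, 0.001], [-0.002, -0.002, -1.0]]
wrist_force: [0.2, 0.4, 0.8]
gripper_width: 0.0398
gripper_force: 0.0
```

>>> {"fn": "carry_out", "kwargs": {"gripper": [-0.1,-0.1,-0.1,-0.1,-0.1], "dp": [[-1.51,1.45,0.2],[-1.33,1.62,0.2],[-1.14,1.76,0.2],[-0.92,1.88,0.2],[-0.7,1.98,0.2]], "turn": [[0,0,0.117],[0,0,0.117],[0,0,0.117],[0,0,0.117],[0,0,0.117]]}}

```text
t: 18.55
position: [0.3987, -0.291, 0.1665]
orientation: [[0.992, -0.127, -0.002], [-0.127, -0.992, 0.002], [-0.002, -0.001, -1.0]]
wrist_force: [0.3, -0.7, -0.1]
gripper_width: 0.0396
gripper_force: 0.0
```

>>> {"fn": "carry_out", "kwargs": {"gripper": [-0.1,-0.1,-0.1,-0.1,-0.1], "dp": [[-0.46,2.04,0.2],[0,0,0],[0,0,0],[0,0,0],[0,0,0]], "turn": [[0,0,0.117],[0,0,0],[0,0,0],[0,0,0],[0,0,0]]}}

```text
t: 18.97
position: [0.3929, -0.3094, 0.1655]
orientation: [[0.972, -0.234, -0.001], [-0.234, -0.972, 0.001], [-0.001, -0.001, -1.0]]
wrist_force: [0.5, -0.6, 0.6]
gripper_width: 0.0395
gripper_force: 0.0
```

>>> {"fn": "carry_out", "kwargs": {"gripper": [-0.1,-0.1,-0.1,-0.1,-0.1], "dp": [[0,0,0],[0,0,0],[0,0,0],[0,0,0],[0,0,0]], "turn": [[0,0,0],[0,0,0],[0,0,0],[0,0,0],[0,0,0]]}}

```text
t: 19.38
position: [0.3931, -0.3103, 0.1663]
orientation: [[0.972, -0.235, 0.0], [-0.235, -0.972, -0.0], [0.0, 0.0, -1.0]]
wrist_force: [-0.1, 0.4, 0.4]
gripper_width: 0.0397
gripper_force: 0.0
```

Run:
```python
from h import *
now(); plan([(.3915,-.3105,.056,-13.7,2.8)])
```

```text
t 19.38 [ 0.3931 -0.3103  0.1663] yaw -13.61 z [ 3.e-04 -2.e-04 -1.e+00] w 0.0397 F [-0.09  0.39  0.4 ] q [-41.  -0. 117.   0.  63.  62.]
4 turn z 0.0004 dp [[-0.04,0.02,2.76],[-0.04,0.02,2.76],[-0.04,0.02,2.76],[-0.04,0.02,2.76]]
```

>>> {"fn": "carry_out", "kwargs": {"gripper": [-0.1,-0.1,-0.1,-0.1,-0.1], "dp": [[-0.04,0,2.8],[-0.04,0,2.8],[-0.04,0,2.8],[0,0,2.5],[0,0,0]], "turn": [[0,0,0],[0,0,0],[0,0,0],[0,0,0],[0,0,0]]}}

```text
t: 19.8
position: [0.3883, -0.3071, 0.0522]
orientation: [[0.972, -0.236, -0.007], [-0.236, -0.972, 0.006], [-0.009, -0.004, -1.0]]
wrist_force: [-0.8, 0.5, 0.8]
gripper_width: 0.0395
gripper_force: 0.0
```

>>> {"fn": "carry_out", "kwargs": {"gripper": [-0.1,-0.1,-1,-1,-1], "dp": [[0,0,0],[0,0,0],[0,0,0],[0,0,0],[0,0,0]], "turn": [[0,0,0],[0,0,0],[0,0,0],[0,0,0],[0,0,0]], "squeeze": 25}}

```text
t: 20.22
position: [0.3928, -0.3111, 0.0588]
orientation: [[0.972, -0.236, 0.002], [-0.236, -0.972, -0.002], [0.003, 0.001, -1.0]]
wrist_force: [0.3, -0.4, 0.4]
gripper_width: 0.0221
gripper_force: 0.0
```

>>> {"fn": "carry_out", "kwargs": {"gripper": [-1,-1,-1,-1,-1], "dp": [[0,0,0],[0,0,0],[0,0,0],[0,0,-1],[0,0,-2]], "turn": [[0,0,0],[0,0,0],[0,0,0],[0,0,0],[0,0,0]]}}

```text
t: 20.63
position: [0.3894, -0.3081, 0.0849]
orientation: [[0.972, -0.236, -0.005], [-0.236, -0.972, 0.005], [-0.006, -0.003, -1.0]]
wrist_force: [-0.0, 0.5, -2.3]
gripper_width: 0.0138
gripper_force: 24.8
```

>>> {"fn": "carry_out", "kwargs": {"gripper": [-1,-1,-1,-1,-1], "dp": [[0,0,-2],[0,0,-2],[0,0,-2],[0,0,-1],[0,0,0]], "turn": [[0,0,0],[0,0,0],[0,0,0],[0,0,0],[0,0,0]]}}

```text
t: 21.05
position: [0.3931, -0.3112, 0.1599]
orientation: [[0.972, -0.236, 0.004], [-0.236, -0.972, -0.003], [0.004, 0.002, -1.0]]
wrist_force: [0.8, 0.2, -2.0]
gripper_width: 0.0137
gripper_force: 24.8
```

>>> {"fn": "carry_out", "kwargs": {"gripper": [-1,-1,-1,-1], "dp": [[0,0,0],[0,0,0],[0,0,0],[0,0,0]], "turn": [[0,0,0],[0,0,0],[0,0,0],[0,0,0]]}}

```text
t: 21.38
position: [0.3909, -0.3094, 0.1555]
orientation: [[0.972, -0.236, -0.002], [-0.236, -0.972, 0.002], [-0.003, -0.001, -1.0]]
wrist_force: [-0.2, 1.0, -1.9]
gripper_width: 0.0135
gripper_force: 24.8
```

Run:
```python
from h import *
now(); plan([(.3995,.2255,.156,4.8)])
```

```text
t 21.38 [ 0.3909 -0.3094  0.1555] yaw -13.65 z [-0.0022  0.002  -1.    ] w 0.0135 F [-0.23  0.98 -1.93] q [-41.   0. 118.   0.  62.  62.]
15 turn z -0.0215 dp [[-0.79,-3.48,-0.0],[-0.71,-3.5,-0.0],[-0.64,-3.51,-0.0],[-0.56,-3.52,-0.0],[-0.48,-3.53,-0.0],[-0.41,-3.54,-0.0],[-0.33,-3.55,-0.0],[-0.26,-3.56,-0.0],[-0.18,-3.56,-0.0],[-0.1,-3.57,-0.0],[-0.03,-3.57,-0.0],[0.05,-3.57,-0.0],[0.13,-3.56,-0.0],[0.2,-3.56,-0.0],[0.28,-3.56,-0.0]]
```

>>> {"fn": "carry_out", "kwargs": {"gripper": [-1,-1,-1,-1,-1], "dp": [[-0.79,-3.48,0],[-0.71,-3.5,0],[-0.64,-3.51,0],[-0.56,-3.52,0],[-0.48,-3.53,0]], "turn": [[0,0,-0.0215],[0,0,-0.0215],[0,0,-0.0215],[0,0,-0.0215],[0,0,-0.0215]]}}

```text
t: 21.8
position: [0.3938, -0.1303, 0.1563]
orientation: [[0.991, -0.13, -0.001], [-0.13, -0.991, 0.001], [-0.001, -0.0, -1.0]]
wrist_force: [1.2, 0.2, -2.2]
gripper_width: 0.0139
gripper_force: 24.8
```

>>> {"fn": "carry_out", "kwargs": {"gripper": [-1,-1,-1,-1,-1], "dp": [[-0.41,-3.54,0],[-0.33,-3.55,0],[-0.26,-3.56,0],[-0.18,-3.56,0],[-0.1,-3.57,0]], "turn": [[0,0,-0.0215],[0,0,-0.0215],[0,0,-0.0215],[0,0,-0.0215],[0,0,-0.0215]]}}

```text
t: 22.22
position: [0.3966, 0.0481, 0.1565]
orientation: [[1.0, -0.022, -0.001], [-0.022, -1.0, -0.0], [-0.001, 0.0, -1.0]]
wrist_force: [-0.2, 0.0, -2.7]
gripper_width: 0.0138
gripper_force: 24.8
```

>>> {"fn": "carry_out", "kwargs": {"gripper": [-1,-1,-1,-1,-1], "dp": [[-0.03,-3.57,0],[0.05,-3.57,0],[0.13,-3.56,0],[0.2,-3.56,0],[0.28,-3.56,0]], "turn": [[0,0,-0.0215],[0,0,-0.0215],[0,0,-0.0215],[0,0,-0.0215],[0,0,-0.0215]]}}

```text
t: 22.63
position: [0.3994, 0.2265, 0.1564]
orientation: [[0.996, 0.086, -0.001], [0.086, -0.996, -0.001], [-0.001, 0.0, -1.0]]
wrist_force: [1.0, 0.0, -2.5]
gripper_width: 0.0137
gripper_force: 24.8
```

>>> {"fn": "carry_out", "kwargs": {"gripper": [-1,-1,-1,-1,-1], "dp": [[0,0,0],[0,0,0],[0,0,0],[0,0,0],[0,0,0]], "turn": [[0,0,0],[0,0,0],[0,0,0],[0,0,0],[0,0,0]]}}

```text
t: 23.05
position: [0.4001, 0.2235, 0.1567]
orientation: [[0.997, 0.082, -0.001], [0.082, -0.997, -0.001], [-0.001, 0.001, -1.0]]
wrist_force: [-0.1, 0.5, -2.8]
gripper_width: 0.0137
gripper_force: 25.0
```

>>> {"fn": "carry_out", "kwargs": {"gripper": [-1,-1,-1,-1,-1], "dp": [[0,0,0],[0,0,0],[0,0,0],[0,0,0],[0,0,0]], "turn": [[0,0,0],[0,0,0],[0,0,0],[0,0,0],[0,0,0]]}}

```text
t: 23.47
position: [0.4003, 0.2246, 0.1572]
orientation: [[0.996, 0.084, 0.0], [0.084, -0.996, 0.0], [0.0, -0.0, -1.0]]
wrist_force: [0.4, -0.2, -3.0]
gripper_width: 0.014
gripper_force: 25.0
```

>>> {"fn": "carry_out", "kwargs": {"gripper": [-1,-1,-1,-1,-1], "dp": [[0,0,2.0],[0,0,2.2],[0,0,2.2],[0,0,2.0],[0,0,1.0]], "turn": [[0,0,0],[0,0,0],[0,0,0],[0,0,0],[0,0,0]]}}

```text
t: 23.88
position: [0.3986, 0.2241, 0.0608]
orientation: [[0.996, 0.084, -0.003], [0.084, -0.996, -0.002], [-0.003, 0.001, -1.0]]
wrist_force: [0.2, -0.3, -1.9]
gripper_width: 0.0138
gripper_force: 25.0
```

>>> {"fn": "carry_out", "kwargs": {"gripper": [-1,-1,-1,-1,-1], "dp": [[0,0,0.5],[0,0,0.5],[0,0,0.3],[0,0,0],[0,0,0]], "turn": [[0,0,0],[0,0,0],[0,0,0],[0,0,0],[0,0,0]]}}

```text
t: 24.3
position: [0.4009, 0.2252, 0.0509]
orientation: [[0.996, 0.084, 0.001], [0.084, -0.996, 0.001], [0.001, -0.001, -1.0]]
wrist_force: [1.0, 0.2, -0.9]
gripper_width: 0.0139
gripper_force: 25.0
```

>>> {"fn": "carry_out", "kwargs": {"gripper": [-1,-1,-1,-1,-1], "dp": [[0,0,0.2],[0,0,0.1],[0,0,0.1],[0,0,0],[0,0,0]], "turn": [[0,0,0],[0,0,0],[0,0,0],[0,0,0],[0,0,0]]}}

```text
t: 24.72
position: [0.4002, 0.2248, 0.0462]
orientation: [[0.996, 0.084, 0.0], [0.084, -0.996, 0.0], [0.0, -0.0, -1.0]]
wrist_force: [0.0, 0.0, -1.5]
gripper_width: 0.0139
gripper_force: 25.0
```

>>> {"fn": "carry_out", "kwargs": {"gripper": [-1,-1,-1,-1], "dp": [[0,0,0.1],[0,0,0.1],[0,0,0],[0,0,0]], "turn": [[0,0,0],[0,0,0],[0,0,0],[0,0,0]]}}

```text
t: 25.05
position: [0.4003, 0.2249, 0.0458]
orientation: [[0.996, 0.084, -0.001], [0.084, -0.996, -0.0], [-0.001, 0.0, -1.0]]
wrist_force: [-5.1, -2.9, 14.4]
gripper_width: 0.0135
gripper_force: 25.0
```

>>> {"fn": "carry_out", "kwargs": {"gripper": [-1,-0.3,-0.3,-0.3,-0.3], "dp": [[0,0,-0.1],[0,0,0],[0,0,0],[0,0,0],[0,0,-1]], "turn": [[0,0,0],[0,0,0],[0,0,0],[0,0,0],[0,0,0]]}}

```text
t: 25.47
position: [0.3986, 0.224, 0.0536]
orientation: [[0.996, 0.084, -0.004], [0.084, -0.996, -0.002], [-0.004, 0.001, -1.0]]
wrist_force: [-0.3, 0.2, -0.8]
gripper_width: 0.031
gripper_force: 0.0
```

>>> {"fn": "carry_out", "kwargs": {"gripper": [-0.3,-0.3,-0.3,-0.3,-0.3], "dp": [[0,0,-2],[0,0,-3],[0,0,-3],[-0.5,0,-3],[-0.5,0,-3]], "turn": [[0,0,0],[0,0,0],[0,0,0],[0,0,0],[0,0,0]]}}

```text
t: 25.88
position: [0.3901, 0.2239, 0.1971]
orientation: [[0.996, 0.084, 0.0], [0.084, -0.996, 0.0], [0.0, -0.0, -1.0]]
wrist_force: [0.7, -0.1, 0.3]
gripper_width: 0.0313
gripper_force: 0.0
```

>>> {"fn": "carry_out", "kwargs": {"gripper": [-0.3,-0.3,-0.3,-0.3,-0.3], "dp": [[0,0,-3],[0,0,-2],[0,0,0],[0,0,0],[0,0,0]], "turn": [[0,0,0],[0,0,0],[0,0,0],[0,0,0],[0,0,0]]}}

```text
t: 26.3
position: [0.3896, 0.2237, 0.2442]
orientation: [[0.996, 0.084, -0.001], [0.084, -0.996, -0.001], [-0.001, 0.001, -1.0]]
wrist_force: [-0.2, 0.3, 0.0]
gripper_width: 0.0308
gripper_force: 0.0
```

Run:
```python
from h import *
now()
w=vision.camera("wrist");t=vision.camera("top");s=vision.camera("scene");w6=cv2.imread("pics/w6r.png")
R=lambda a:cv2.resize(a,(400,300),interpolation=cv2.INTER_CUBIC)
o=np.vstack([np.hstack([R(w),R(w6[40:280,96:416])]),np.hstack([R(t[150:255,150:290]),R(s[150:255,180:320])])])
cv2.imwrite("pics/fin.png",o)
```

```text
t 26.3 [0.3896 0.2237 0.2442] yaw 4.83 z [-1.3e-03 -7.0e-04 -1.0e+00] w 0.0308 F [-0.18  0.27  0.01] q [ 27. -10. 118.  -0.  73. 112.]
```

View pics/fin.png

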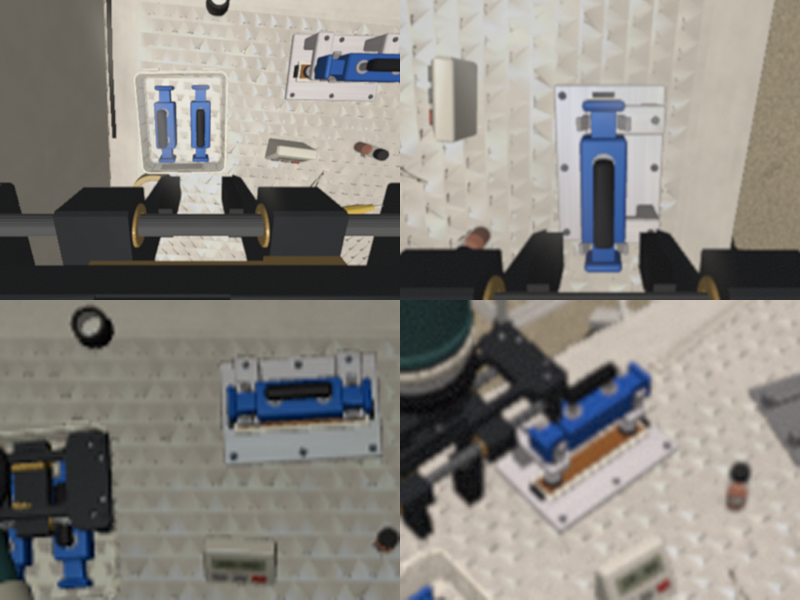

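The final composite shows both light bars flat and handles up in the tray. The steel bar lies in both saddles (upper right panel), and the timer, vial and loupe are still upright.

```bash
python3 -c "
from bench import job
print(job.finish_job())"
```

```text
the job is handed in; nothing more can be done
None
```

The job is handed in: the middle rack bar weighed in as the steel one and lies in both jig saddles, pressed to the end of its travel before I let go. The two light bars are flat in the tray. The final pictures fit this, but I did not measure the feet positions afterwards, and no verdict came back.

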